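# Move a push-fit spout coupling to a fresh water filter

### The arm

A 6-joint arm with a two-finger parallel gripper is mounted at the origin on the work surface. World frame = base frame: x ahead of the robot, y to its left, z up, the work surface at z = 0. Lengths are in m, angles in rad, forces in N, time in s.
With the tool pointing down it reaches from about 0.35 to 0.975 m from the base axis. Payload 4.9 kg.
Tool frame: the origin (TCP) lies midway between the tips of the shut fingers; the grasp point (between the pads) lies 19 mm behind it; x points along the fingers, z is the direction in which the jaws open and shut, and the axes are right-handed (so a half turn about x gives the same grasp; the last joint's range is limited). The gripper opens to 85 mm and grips with 20 to 120 N. Pads are 22 mm wide; open, the fingers measure 114 mm over their backs; the gripper's body (76 mm by 85 mm) begins 54 mm behind the grasp point. The pads swing forward as they close: fully open they stand 13 mm farther back than shut.
Start: joints at [1.169, 0.053, 1.613, -0, 1.476, -0.119], TCP at [0.174, 0.6, 0.231] pointing down, gripper open.
Joint ranges: [-3.01, 3.01], [-1.01, 2.22], [0.06, 2.58], [-1.02, 4.17], [0.09, 2.62], [-3.14, 3.14]. Speed limits (rad/s): [2.57, 2.57, 3.14, 3.14, 3.14, 3.14].

### API

Orientations are given as a unit quaternion [w, x, y, z].
In Python, from plant import state, cams, workorder, nets gives the robot as it stands.
- The arm moves only by the tool play_rows, never from a script. Its argument "motion" is a list of rows, each a list of 3 entries, a list of its own where there are three numbers: the closure, from -1 (fully open) to 1 (shut), then the shift along the world's x, y, z in m, then the turn about the world's z in rad. A call has 1 to 5 rows; each row is the pose to reach, as a shift and turn from the pose commanded when the call began; what a row does not reach only later rows make up. A row lasts 1/10 s, in which the tool goes at most 50 mm and 8.59 degrees, less where a joint would pass 70% of its speed; a pose out of reach is approached as far as the arm can. A call with a gripper value outside its range is refused whole. The fingers move at their own pace and stop on an object; the grip force is fixed at half the most. Time passes only in rows, so rows that repeat a pose let the fingers close. It gives the time, the measured TCP pose, the force and the opening at its end, in the units of the state.
- state(): the state, without advancing time (a new reading comes with each control period).
- cams.grab_frame(name): name is "scene" or "top" or "wrist"; returns (picture, depth): 384x512x3 uint8, red, green, blue; 384x512 float32, m along the optical axis (not along the pixel's ray), 0 where there is no reading.
- cams.camera_info(name): a dict with "K" (3x3 intrinsics, pixels), "k1" (the pictures are not rectified: a ray, as slopes to the right and down, at radius r is drawn at 1 + k1 r^2 times it, then the intrinsics apply), "rvec" (rotation vector, rad) and "tvec" (3), from world to camera coordinates, as OpenCV has them. Camera axes: x right, y down, z forward; pixel columns grow to the right and rows downward; lengths in m; the calibration is good to about 2 mm. A picture is of the moment at which its call begins: read the wrist's pose just before it. camera_info takes no time and is no camera call; for the wrist camera it gives the pose at the moment of the call.
- workorder.job_done(): hands the job in, once; it reports no verdict.
Trained networks look in the newest picture that a camera, given by its name, has taken for a name from the list of things; names that differ only in an ending like _2 or _b are one class to them, and where a whole thing is asked for, a point or a joint stands for the part that bears it (a point fixed in the world has none). Each returns a list of dicts, best first, with "score" (0 to 1); they miss things now and then, are a little off and sometimes report something else, mostly with a low value. They report only what shows in the picture. A call takes as long as a camera call. They do not tell look-alikes from the thing itself.
- nets.recognise(camera, target): "at" ([x, y, z] in m, in world coordinates, good to about 4 mm: the middle of the surface that is visible of it).
- nets.landmark_of(camera, target): "at" ([x, y, z] in m, in world coordinates, good to about 4 mm: a listed point, or the origin of a listed thing).
The state is a dict: "time": time; "joint_pos": joint angles; "joint_vel": joint speeds; "joint_efforts": joint torques, N m; "tool_pos": TCP position; "tool_rot": TCP orientation; "contact_force": force on the tool from outside, world axes, zero at the start; "ft_torque": the same for the moment, N m; "gripper_width": opening from 0.0 (shut) to 1.0 (fully open).
Only numpy, scipy, OpenCV 4.12 (cv2) and the standard library are available. Lean on these libraries where they do the work, as an engineer would, in place of code of your own. Each camera call takes 0.05 s, during which the arm holds its last target.

### The job

The water filter with the red cap is spent: press in the orange release ring of the push-fit spout coupling on its steel tube and, keeping the ring pressed, draw the coupling gently off the tube. Then push it gently fully home on the steel tube of the fresh filter with the blue cap and let go, so that the ring springs right out again and the coupling is locked on with its spout pointing down. Use no force on the locked coupling, the tubes or the filters, and leave everything else where it is.

Things in the scene. Friction and masses are not known exactly. Their poses are not given: they have to be found in the camera images.
- coupling: grey push-fit spout coupling, 0.15 kg, starts locked on the red-capped filter's tube. Origin: on the bore's axis at the inner stop, where the tube's end rests when fully home. y: along the bore away from its mouth (as the tube points); z up. Body 36 mm across, y = -32 to 0; flat back disc 50 mm across, y = 0 to 8 mm; spout 16 mm across at y = -12 mm, down to 46 mm below the axis
- bore (a point): point on the coupling's bore axis, at y = -15.5 mm of its frame, axes alike: midway between ring face and back disc when the ring is pressed in. The bore is 16 mm across (18 mm in the ring), 1 mm of play all round the tube, so the coupling sags and tilts a little. Two hidden jaws, 4 mm wide, lie 3 mm nearer the mouth: in the tube's groove with the ring out, clear of the tube with it fully in
- ring (a joint): travel of the orange release ring: 0 = sprung right out (jaws closed), 0.007 m = fully in, towards the back disc (jaws open). The spring takes 6 N to start and 10 N fully in; 30 to 60 N of grip holds it in. Close slowly: closing fingers drag the coupling onto the tube if pinched hard, and over 30 N there is too much. If the jaws close on the thick part of the tube the ring stays about halfway. Locked, the coupling has 2 to 3 mm of play along the tube
- ring_face (a point): centre of the ring's outer face, the coupling's mouth (y = -46 mm with the ring out); moves with the ring. Ring 50 mm across, 6 mm thick. Ring face to back of the disc: 54 mm, pressed 47 mm. To press it, pinch these two faces together along y with the finger tips just above the tube: both discs stand 25 mm above the axis, the tube takes up the lowest 7 mm
- spent_filter: water filter with a red cap, fixed on a 150 x 130 mm base plate: white upright canister 90 mm across, red cap 94 mm across, top at 158 mm. Origin: on the table under the canister's axis; z up; y = the way its level steel outlet tube points (tube axis at x = 0, z = 110 mm). The tube leaves the canister at y = 45 mm (collar 28 mm across, to y = 52 mm)
- spent_tip (a point): centre of the end of the red-capped filter's tube, 150 mm along y from that filter's origin and 110 mm up. Each tube is 14 mm across; its last 4 mm taper to 6 mm; an 8 mm wide locking groove, 6 mm across, runs 14 to 22 mm behind the end
- fresh_filter: water filter with a blue cap, fixed on a 150 x 130 mm base plate: white upright canister 90 mm across, blue cap 94 mm across, top at 158 mm. Origin: on the table under the canister's axis; z up; y = the way its level steel outlet tube points (tube axis at x = 0, z = 110 mm). The tube leaves the canister at y = 45 mm (collar 28 mm across, to y = 52 mm)
- fresh_tip (a point): where the end of the blue-capped filter's tube would be on average: 150 mm along y from that filter's origin, 110 mm up, exact across the tube. Along y the true end lies up to 6 mm farther out or in, different each time, not measured: find the stop by feel (7 N is plenty, 20 N too much). The jaws find the groove if let go at most 2 mm short of the stop. It yields only above 80 N
- flask_a: white plastic flask with blue cap, 58 mm across, 120 mm tall; a bystander, leave it alone. Origin: centre of its underside
- flask_b: second white plastic flask with blue cap, 58 mm across, 120 mm tall; a bystander, leave it alone. Origin: centre of its underside
- pill_jar: amber pill jar, 52 mm across, 70 mm tall; a bystander, leave it alone. Origin: centre of its underside
- carton_a: white carton with a green band, 60 x 100 x 45 mm; a bystander, leave it alone. Origin: centre of its underside
- carton_b: white carton with a red band, 50 x 90 x 30 mm; a bystander, leave it alone. Origin: centre of its underside
- spare_ring: loose spare orange ring, 50 mm across, 8 mm thick, in the green parts tray; a bystander, leave it alone. Origin: centre of its underside
- spare_tube: loose spare straight steel tube, 14 mm across, 100 mm long, in the green parts tray; a bystander, leave it alone. Origin: centre of its underside
There are look-alikes about, which are no part of the job. What is shaped like the coupling but yellow is not meant.

How it is judged:
On the way, in this order (a step that is already met when the one before it is completed fails the run):
1. the release ring is pressed in while the coupling is on the spent filter's tube (value of joint ring above 0.004 m and distance between coupling and spent_tip below 0.008 m), for 0.1 s.
2. the coupling is drawn right off the spent filter's tube (distance between coupling and spent_tip above 0.05 m), for 0.1 s.
At the end, for the whole second after the job is handed in: the coupling is let go and at rest, locked on the blue-capped filter's tube: at most 2.5 mm short of the stop, within 4 mm of the tube's axis and 0.12 rad of its direction, spout within 0.5 rad of straight down, ring sprung out to under 1.5 mm of travel (y of coupling in the frame of fresh_filter between 0.143 and 0.1585 m and x of coupling in the frame of fresh_filter between -0.004 and 0.004 m and z of coupling in the frame of fresh_filter between 0.106 and 0.114 m and angle between the y axis of coupling and the y axis of fresh_filter, either way round below 0.12 rad and angle between coupling's own z axis and vertical below 0.5 rad and value of joint ring below 0.0015 m and linear speed of coupling below 0.01 m/s and angular speed of coupling below 0.1 rad/s); the robot touches nothing.
It fails at once if the coupling and the spent filter (its tube included) are forced against each other with more than 30 N, as by pulling while it is locked or jamming it (contact force between coupling and spent_filter above 30 N).
It fails at once if the coupling and the fresh filter (its tube included) are forced against each other with more than 20 N, as by ramming the stop (contact force between coupling and fresh_filter above 20 N).
It fails at once if the robot pushes a filter or its tube with more than 15 N (contact force between any of the arm, the fingers and spent_filter above 15 N or contact force between any of the arm, the fingers and fresh_filter above 15 N).
It fails at once if a bystander is shifted by more than 20 mm (distance of any of flask_a, flask_b, pill_jar, carton_a, carton_b, spare_ring, spare_tube from where it was at the start of the episode above 0.02 m).
It also fails if it takes over 66 s, if anything falls off the work surface, if the arm or the gripper's body presses on something with over 40 N, if the wrist force passes 120 N, or if a joint passes its speed limit or range.

## Working session

There is one attempt and no reset: what is moved stays moved. The work goes in short steps, Python scripts to look and compute and a tool call to move; the robot and the scene stay as the last step left them, time stands still between calls to the robot, and variables do not carry over. Pictures are saved under pics/ and viewed, and the job is handed in when it is done.

Besides the shell and the picture viewer there is one more tool, called after ">>>" as name(argument=value, ...), one argument or row to a line, values as JSON. play_rows: Moves the arm, as the interface text tells. Its arguments: {"type":"object","properties":{"motion":{"type":"array","items":{"type":"array"}}},"required":["motion"]}

```bash
ls; mkdir -p pics; cat > h.py <<'E'
import numpy as np, cv2
from plant import state, cams, workorder, nets
def px2w(cam,u,v,d,info=None):
    i=info or cams.camera_info(cam);K=np.array(i["K"]);R=cv2.Rodrigues(np.array(i["rvec"],float))[0];t=np.array(i["tvec"],float)
    x=(u-K[0,2])/K[0,0];y=(v-K[1,2])/K[1,1];xd,yd=x,y
    for _ in range(10):
        s=1+i["k1"]*(x*x+y*y);x=xd/s;y=yd/s
    p=np.stack([x*d,y*d,d*np.ones_like(x)],-1)
    return (p-t.reshape(3))@R
def w2px(cam,P,info=None):
    i=info or cams.camera_info(cam);K=np.array(i["K"]);R=cv2.Rodrigues(np.array(i["rvec"],float))[0];t=np.array(i["tvec"],float)
    c=np.atleast_2d(P)@R.T+t.reshape(3);x=c[:,0]/c[:,2];y=c[:,1]/c[:,2];s=1+i["k1"]*(x*x+y*y)
    return np.stack([K[0,0]*x*s+K[0,2],K[1,1]*y*s+K[1,2]],-1)
def cloud(cam,d,info=None):
    v,u=np.mgrid[0:d.shape[0],0:d.shape[1]]
    return px2w(cam,u.astype(float),v.astype(float),d.astype(float),info)
E
python3 - <<'E'
from h import *
for c in ["scene","top"]:
    p,d=cams.grab_frame(c); np.savez(f"{c}0.npz",p=p,d=d)
    cv2.imwrite(f"pics/{c}0.png",cv2.resize(p[:,:,::-1],(800,600)))
    for n in ["coupling","ring","spent_filter","fresh_filter"]:
        print(c,n,[(np.round(r["at"],3),round(r["score"],2)) for r in nets.landmark_of(c,n if n!="ring" else "ring_face")])
print(state())
E
```

```text
pics
scene coupling [(array([0.629, 0.246, 0.046]), 0.92), (array([0.507, 0.249, 0.108]), 0.86), (array([0.427, 0.387, 0.047]), 0.57)]
scene ring [(array([0.509, 0.206, 0.109]), 0.67), (array([0.473, 0.374, 0.046]), 0.6), (array([0.614, 0.285, 0.046]), 0.55)]
scene spent_filter [(array([0.514, 0.102, 0.001]), 0.64)]
scene fresh_filter [(array([ 0.574, -0.278,  0.002]), 0.63)]
top coupling [(array([0.512, 0.253, 0.111]), 0.91), (array([0.428, 0.386, 0.043]), 0.86), (array([0.631, 0.247, 0.048]), 0.63)]
top ring [(array([0.509, 0.209, 0.109]), 0.52), (array([0.608, 0.287, 0.046]), 0.42), (array([0.473, 0.377, 0.046]), 0.39)]
top spent_filter [(array([0.51 , 0.102, 0.002]), 0.6)]
top fresh_filter [(array([ 0.578, -0.282, -0.003]), 0.82)]
{'time': 0.5, 'joint_pos': array([ 1.16901721e+00,  5.27170174e-02,  1.61294788e+00,  6.78625582e-06,
        1.47597640e+00, -1.19049088e-01]), 'joint_vel': array([ 0.00175798, -0.00210673,  0.00043693, -0.00050674,  0.00113766,
        0.00184628]), 'joint_efforts': array([ 2.19802369e-04, -3.93219995e+01, -3.70025682e+01, -1.27218586e-04,
        1.40871962e-03,  1.67253381e-05]), 'tool_pos': array([0.17437582, 0.60014766, 0.23126438]), 'tool_rot': array([ 0.56544368, -0.42457135,  0.56547583,  0.42455824]), 'contact_force': array([-0.20879739,  0.1782231 ,  0.18549294]), 'ft_torque': array([-0.00459595, -0.04077529, -0.02421531]), 'gripper_width': 0.9997038458008659}
```

View pics/scene0.png

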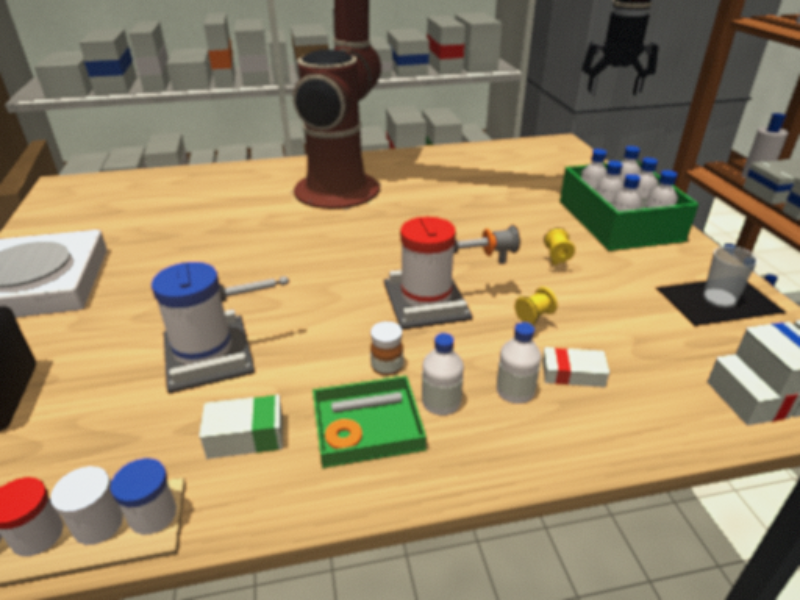

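View pics/top0.png

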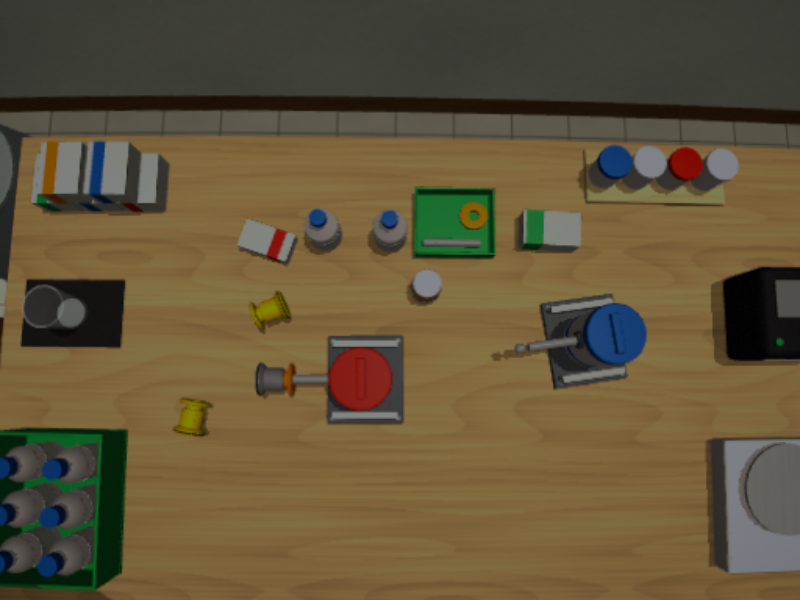

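The scene view shows the grey coupling at about (505,240) on the red filter's tube. The two yellow look-alikes are at (558,245) and (537,305). In the top view the coupling is at (275,380), the yellow ones at (270,310) and (192,417), the blue filter's tube end at (520,348), and its cap at (615,335). I'll measure the tube axes next.

```bash
python3 - <<'E'
from h import *
a=np.load("top0.npz");p=a["p"];d=a["d"];W=cloud("top",d)
W[d==0]=np.nan
def fit(P):
    c=P.mean(0);u=np.linalg.svd(P-c)[2][0];u=u*np.sign(u[1]);return c,u
def sel(lo,hi,x0,x1,y0,y1):
    return (W[...,2]>lo)&(W[...,2]<hi)&(W[...,0]>x0)&(W[...,0]<x1)&(W[...,1]>y0)&(W[...,1]<y1)
for nm,b in [("spent tube",(0.48,0.54,0.158,0.198)),("fresh tube",(0.54,0.66,-0.22,-0.10)),]:
    m=sel(0.106,0.125,*b);P=W[m];c,u=fit(P)
    print(nm,m.sum(),c.round(4),u.round(4),"yaw(of y axis from world y)",-np.degrees(np.arctan2(u[0],u[1])),P.min(0).round(4),P.max(0).round(4))
    print("x at y: slope",u[0]/u[1])
for nm,b in [("red cap",(0.42,0.60,0.03,0.18)),("blue cap",(0.45,0.70,-0.36,-0.2))]:
    m=sel(0.150,0.17,*b);P=W[m];
    (cx,cy),r=cv2.minEnclosingCircle(P[:,:2].astype(np.float32));print(nm,m.sum(),cx,cy,r,np.median(P[:,2]),P.mean(0).round(4))
m=sel(0.09,0.15,0.46,0.56,0.195,0.28);P=W[m];print("coupling",m.sum(),P.min(0),P.max(0))
for y in np.arange(0.196,0.272,0.004):
    q=P[(P[:,1]>=y)&(P[:,1]<y+.004)]
    if len(q):print(round(y,3),len(q),q[:,0].min().round(4),q[:,0].max().round(4),q[:,2].max().round(4))
# base plates
for nm,b in [("spentbase",(0.40,0.62,0.0,0.2)),("freshbase",(0.45,0.7,-0.38,-0.18))]:
    m=sel(0.006,0.05,*b);P=W[m];r=cv2.minAreaRect(P[:,:2].astype(np.float32));print(nm,m.sum(),r)
c=p[215:275,150:225];cv2.imwrite("pics/crop0.png",cv2.resize(c[:,:,::-1],None,fx=8,fy=8,interpolation=cv2.INTER_CUBIC))
E
```

```text
spent tube 100 [0.5084 0.1785 0.1156] [-0.0167  0.9996  0.0229] yaw(of y axis from world y) 0.9583285148863773 [0.5025 0.1595 0.1086] [0.5147 0.1979 0.1203]
x at y: slope -0.016727547821792397
fresh tube 200 [ 0.5632 -0.1772  0.1154] [-0.1444  0.9893 -0.0193] yaw(of y axis from world y) 8.305465852271965 [ 0.5523 -0.2198  0.1078] [ 0.5748 -0.1336  0.1218]
x at y: slope -0.14598165186145992
red cap 634 0.5102270841598511 0.10140959173440933 0.04579842835664749 0.15132505069859442 [0.5098 0.1009 0.1527]
blue cap 719 0.5784196853637695 -0.28166332840919495 0.046349361538887024 0.15152142254277876 [ 0.5779 -0.2828  0.1527]
coupling 463 [0.48291594 0.19512943 0.09123316] [0.53356312 0.26174958 0.13577704]
0.196 7 0.5025 0.5143 0.1197
0.2 11 0.5024 0.5143 0.118
0.204 58 0.4858 0.5311 0.1336
0.208 33 0.4858 0.5336 0.1349
0.212 10 0.4906 0.5308 0.1298
0.216 17 0.4975 0.5189 0.1207
0.22 33 0.4928 0.5239 0.1287
0.224 28 0.4903 0.5261 0.1273
0.228 27 0.4903 0.5261 0.1287
0.232 24 0.4902 0.526 0.1288
0.236 29 0.4902 0.526 0.1272
0.24 27 0.4902 0.526 0.1282
0.244 27 0.4901 0.526 0.1284
0.248 38 0.4877 0.5281 0.1325
0.252 42 0.4829 0.5306 0.1358
0.256 33 0.4829 0.5331 0.1333
0.26 13 0.4878 0.5304 0.1339
spentbase 1414 ((0.5089935660362244, 0.10243669897317886), (0.14893966913223267, 0.1263352632522583), 0.3754728138446808)
freshbase 1440 ((0.5599400997161865, -0.2770448327064514), (0.18693293631076813, 0.1321648508310318), 8.881897926330566)
```

View pics/crop0.png

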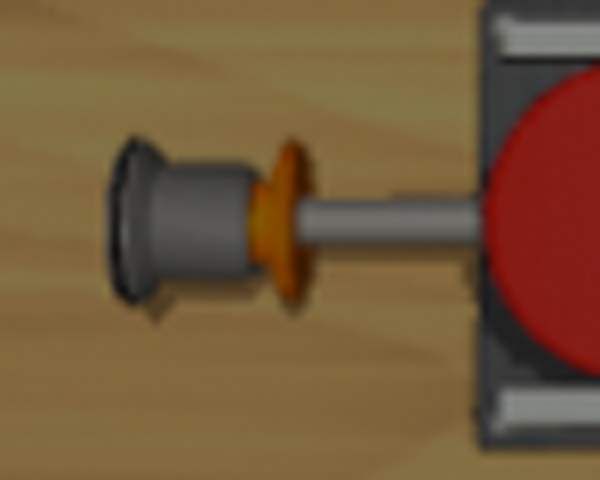

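The crop confirms it: a grey coupling with an orange ring at top-view pixel (275,380), sitting on the red filter's tube. It is the only grey one, because the other two are yellow and loose on the table. Next I'll check the gripper yaw and work out the targets.

```bash
python3 - <<'E'
from h import *
from scipy.spatial.transform import Rotation as Ro
s=state();q=s["tool_rot"];R=Ro.from_quat([*q[1:],q[0]]).as_matrix();print(R.round(3))
z=R[:,2];print("jaw yaw from world y (mod pi)",np.arctan2(-z[0],z[1]))
E
```

```text
[[-0.    -0.96   0.279]
 [-0.     0.279  0.96 ]
 [-1.     0.    -0.   ]]
jaw yaw from world y (mod pi) -0.282730673145717
```

>>> play_rows(
  motion=[
    [-1, [0.03, -0.03, 0.0], 0.06],
    [-1, [0.06, -0.065, 0.0], 0.12],
    [-1, [0.09, -0.1, 0.0], 0.18],
    [-1, [0.12, -0.135, 0.0], 0.24],
    [-1, [0.15, -0.17, 0.0], 0.295],
  ],
)

```text
time: 1.0
tool_pos: [0.3253, 0.4288, 0.2316]
tool_rot: [-0.496, 0.504, -0.496, -0.504]
contact_force: [0.7, -0.7, 1.4]
gripper_width: 1.0
```

>>> play_rows(
  motion=[
    [-1, [0.03, -0.035, 0.0], 0],
    [-1, [0.065, -0.07, 0.0], 0],
    [-1, [0.1, -0.105, 0.0], 0],
    [-1, [0.14, -0.15, 0.0], 0],
    [-1, [0.17, -0.184, 0.0], 0],
  ],
)

```text
time: 1.5
tool_pos: [0.4919, 0.2487, 0.2317]
tool_rot: [-0.497, 0.503, -0.497, -0.503]
contact_force: [0.3, 0.7, -0.1]
gripper_width: 1.001
```

>>> play_rows(
  motion=[
    [-1, [0.014, -0.01, -0.01], 0],
    [-1, [0.014, -0.01, -0.02], 0],
    [-1, [0.014, -0.01, -0.03], 0],
    [-1, [0.014, -0.01, -0.03], 0],
  ],
)

```text
time: 1.9
tool_pos: [0.5025, 0.2411, 0.1985]
tool_rot: [0.495, -0.503, 0.498, 0.504]
contact_force: [-0.3, -0.4, 0.1]
gripper_width: 0.999
```

```bash
python3 - <<'E'
from h import *
from scipy.spatial.transform import Rotation as Ro
s=state();q=s["tool_rot"];z=Ro.from_quat([*q[1:],q[0]]).as_matrix()[:,2];print(s["tool_pos"],np.arctan2(-z[0],z[1]), s["contact_force"])
i=cams.camera_info("wrist");p,d=cams.grab_frame("wrist");cv2.imwrite("pics/w1.png",p[:,:,::-1])
print(state()["tool_pos"])
W=cloud("wrist",d,i);W[d==0]=np.nan
print(np.nanpercentile(d,[1,50,99]))
m=(W[...,2]>.09)&(W[...,2]<.15)&(abs(W[...,0]-.508)<.04)&(W[...,1]>.15)&(W[...,1]<.28)
P=W[m];print(len(P))
for y in np.arange(0.16,0.272,0.004):
    q=P[(P[:,1]>=y)&(P[:,1]<y+.004)]
    if len(q):print(round(y,3),len(q),q[:,0].min().round(4),q[:,0].max().round(4),q[:,2].max().round(4))
print(P[P[:,2]>.118][:,1].min(),P[P[:,2]>.118][:,1].max())
for n in ["coupling","ring_face","bore"]: print(n,[(np.round(r["at"],3),round(r["score"],2)) for r in nets.landmark_of("wrist",n)])
E
```

```text
[0.50249174 0.241067   0.19849111] 0.013979548733959866 [-0.30459519 -0.43490661  0.13932237]
[0.50294807 0.24133619 0.199659  ]
[0.07125    0.32043195 0.4130735 ]
6133
0.16 100 0.5024 0.5151 0.1182
0.164 108 0.502 0.5146 0.1191
0.168 109 0.5023 0.5148 0.1192
0.172 106 0.5022 0.5146 0.1189
0.176 106 0.5021 0.5147 0.1191
0.18 110 0.5019 0.5145 0.1187
0.184 107 0.5019 0.5144 0.1182
0.188 106 0.502 0.5146 0.1184
0.192 105 0.5019 0.514 0.1192
0.196 113 0.5017 0.5144 0.1189
0.2 103 0.5018 0.5143 0.1183
0.204 58 0.4865 0.5152 0.1307
0.208 375 0.4843 0.5311 0.135
0.212 507 0.4845 0.5319 0.1349
0.216 199 0.4963 0.521 0.1232
0.22 204 0.4917 0.5238 0.1271
0.224 285 0.4904 0.5251 0.1282
0.228 286 0.4904 0.524 0.1282
0.232 274 0.4902 0.5236 0.1282
0.236 287 0.4905 0.5238 0.1287
0.24 282 0.4903 0.5236 0.1288
0.244 282 0.4905 0.5234 0.1281
0.248 325 0.4878 0.527 0.13
0.252 423 0.4839 0.5305 0.1344
0.256 413 0.4831 0.5303 0.1355
0.26 150 0.4847 0.5261 0.1346
0.15005103758259247 0.2619456837272024
coupling [(array([0.633, 0.244, 0.046]), 0.95), (array([0.428, 0.392, 0.049]), 0.9)]
ring_face [(array([0.472, 0.382, 0.043]), 0.83), (array([0.509, 0.211, 0.106]), 0.66)]
bore [(array([0.507, 0.238, 0.111]), 0.8), (array([0.624, 0.256, 0.044]), 0.62), (array([0.443, 0.386, 0.047]), 0.6)]
```

View pics/w1.png

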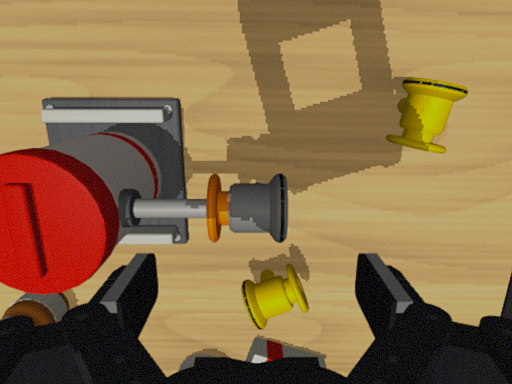

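The wrist view shows the coupling at (247,208), its ring at (213,208) and the yellow ones well apart. I'll hold a moment to let the arm settle.

>>> play_rows(
  motion=[
    [-1, [0, 0, 0], 0],
    [-1, [0, 0, 0], 0],
    [-1, [0, 0, 0], 0],
  ],
)

```text
time: 2.4
tool_pos: [0.5048, 0.2405, 0.2017]
tool_rot: [-0.497, 0.503, -0.497, -0.503]
contact_force: [-0.4, -0.1, -0.6]
gripper_width: 1.001
```

>>> play_rows(
  motion=[
    [-1, [0, 0, 0], 0],
    [-1, [0, 0, 0], 0],
    [-1, [0, 0, 0], 0],
    [-1, [0, 0, 0], 0],
    [-1, [0, 0, 0], 0],
  ],
)

```text
time: 2.9
tool_pos: [0.5047, 0.2403, 0.2013]
tool_rot: [0.497, -0.503, 0.497, 0.503]
contact_force: [-0.1, 0.2, -0.1]
gripper_width: 0.997
```

```bash
python3 - <<'E'
from h import *
print(state()["tool_pos"],state()["joint_vel"].round(3))
E
```

```text
[0.50474624 0.24027107 0.2012871 ] [ 0.001 -0.001 -0.001 -0.     0.001 -0.001]
```

>>> play_rows(
  motion=[
    [-1, [0.003, -0.003, -0.02], 0],
    [-1, [0.003, -0.003, -0.045], 0],
    [-1, [0.003, -0.003, -0.065], 0],
    [-1, [0.003, -0.003, -0.077], 0],
    [-1, [0.003, -0.003, -0.08], 0],
  ],
)

```text
time: 3.4
tool_pos: [0.5067, 0.237, 0.1195]
tool_rot: [0.496, -0.503, 0.498, 0.504]
contact_force: [-0.3, -0.3, 0.3]
gripper_width: 1.002
```

>>> play_rows(
  motion=[
    [-0.8, [0, 0, 0], 0],
    [-0.6, [0, 0, 0], 0],
    [-0.5, [0, 0, 0], 0],
    [-0.5, [0, 0, 0], 0],
  ],
)

```text
time: 3.8
tool_pos: [0.5083, 0.2375, 0.1224]
tool_rot: [-0.498, 0.503, -0.496, -0.503]
contact_force: [0.5, -0.3, 0.7]
gripper_width: 0.751
```

```bash
python3 - <<'E'
from h import *
s=state();print(s["tool_pos"],s["contact_force"].round(2),s["gripper_width"])
i=cams.camera_info("wrist");p,d=cams.grab_frame("wrist");cv2.imwrite("pics/w2.png",p[:,:,::-1])
p,d=cams.grab_frame("scene");cv2.imwrite("pics/s2.png",cv2.resize(p[120:200,230:380,::-1],None,fx=5,fy=5,interpolation=cv2.INTER_CUBIC))
E
```

```text
[0.50833917 0.23754486 0.12241401] [ 0.47 -0.3   0.7 ] 0.7514987838756351
```

View pics/w2.png

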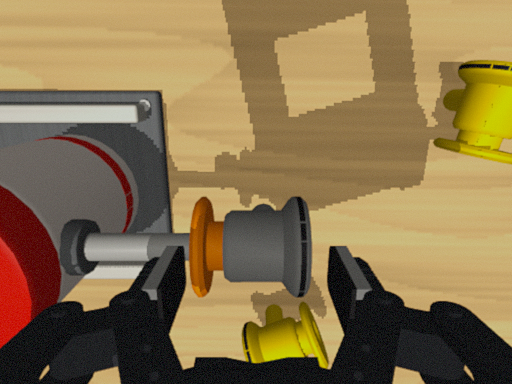

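View pics/s2.png

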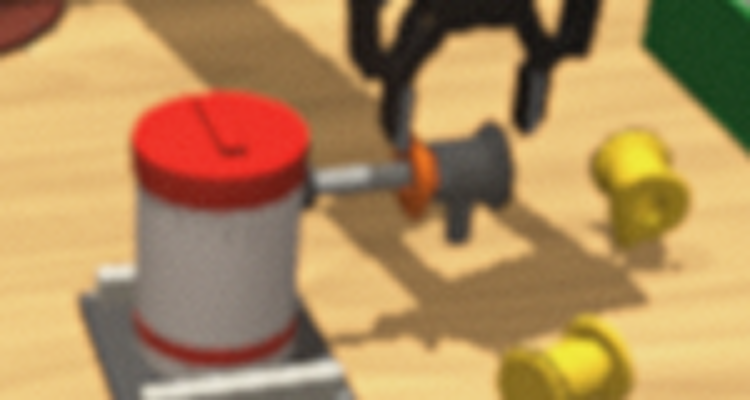

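```bash
python3 - <<'E'
from h import *
i=cams.camera_info("wrist");p,d=cams.grab_frame("wrist")
W=cloud("wrist",d,i);W[d==0]=np.nan
dark=(p.max(2)<110)&(d>0)
for a,b in [((150,190),(235,330)),((325,370),(235,330))]:
    sub=W[b[0]:b[1],a[0]:a[1]][dark[b[0]:b[1],a[0]:a[1]]]
    q=sub[(sub[:,2]>.11)&(sub[:,2]<.25)]
    q=q[q[:,0]<.53]
    print(len(q),np.percentile(q,[1,5,25,50,75,95,99],axis=0).round(4))
E
```

```text
2847 [[0.4907 0.1865 0.111 ]
 [0.4919 0.1917 0.1132]
 [0.4973 0.2017 0.1376]
 [0.5017 0.2053 0.1505]
 [0.5058 0.2056 0.1618]
 [0.515  0.21   0.1891]
 [0.5175 0.2133 0.1926]]
2861 [[0.49   0.2616 0.1298]
 [0.4908 0.2647 0.1336]
 [0.4962 0.2695 0.1442]
 [0.499  0.2698 0.1551]
 [0.5053 0.272  0.1651]
 [0.5149 0.2793 0.1903]
 [0.5174 0.2817 0.1927]]
```

>>> play_rows(
  motion=[
    [-0.6, [-0.001, 0.001, 0], 0],
    [-0.6, [-0.001, 0.001, -0.003], 0],
    [-0.6, [-0.001, 0.001, -0.0055], 0],
    [-0.5, [-0.001, 0.001, -0.0055], 0],
    [-0.5, [-0.001, 0.001, -0.0055], 0],
  ],
)

```text
time: 4.45
tool_pos: [0.5066, 0.2383, 0.1155]
tool_rot: [0.497, -0.503, 0.497, 0.503]
contact_force: [-0.0, 0.4, -0.1]
gripper_width: 0.75
```

>>> play_rows(
  motion=[
    [-0.47, [0, 0, 0], 0],
    [-0.44, [0, 0, 0], 0],
    [-0.41, [0, 0, 0], 0],
    [-0.38, [0, 0, 0], 0],
    [-0.38, [0, 0, 0], 0],
  ],
)

```text
time: 4.95
tool_pos: [0.5069, 0.2378, 0.1161]
tool_rot: [-0.497, 0.503, -0.497, -0.503]
contact_force: [0.8, -3.5, 2.0]
gripper_width: 0.69
```

>>> play_rows(
  motion=[
    [-0.36, [0, 0, 0], 0],
    [-0.34, [0, 0, 0], 0],
    [-0.32, [0, 0, 0.0005], 0],
    [-0.3, [0, 0, 0.0005], 0],
    [-0.3, [0, 0, 0.0005], 0],
  ],
)

```text
time: 5.45
tool_pos: [0.507, 0.2366, 0.1168]
tool_rot: [-0.496, 0.504, -0.498, -0.502]
contact_force: [-1.3, -7.5, 3.6]
gripper_width: 0.655
```

```bash
cat > chk.py <<'E'
from h import *
import sys
s=state();print(s["time"],s["tool_pos"].round(4),s["contact_force"].round(2),s["ft_torque"].round(2),round(s["gripper_width"]*85,2))
i=cams.camera_info("wrist");p,d=cams.grab_frame("wrist");cv2.imwrite(f"pics/{sys.argv[1]}.png",p[:,:,::-1])
s=state();print(s["contact_force"].round(2))
E
python3 chk.py w3
```

```text
5.45 [0.507  0.2366 0.1168] [-1.33 -7.53  3.62] [-1.49  0.16 -0.04] 55.66
[-1.57 -7.1   5.25]
```

View pics/w3.png

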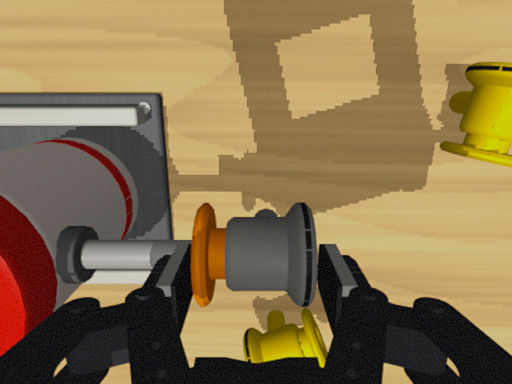

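>>> play_rows(
  motion=[
    [-0.28, [0, 0.0, 0.0005], 0],
    [-0.26, [0, 0.0, 0.001], 0],
    [-0.24, [0, 0.0, 0.001], 0],
    [-0.22, [0, 0.0, 0.0015], 0],
    [-0.22, [0, 0.0, 0.0015], 0],
  ],
)

```text
time: 6.0
tool_pos: [0.5069, 0.2366, 0.1178]
tool_rot: [-0.496, 0.504, -0.498, -0.502]
contact_force: [-0.7, -7.6, 2.4]
gripper_width: 0.613
```

>>> play_rows(
  motion=[
    [-0.2, [0, 0.0, 0.0005], 0],
    [-0.18, [0, 0.0, 0.0005], 0],
    [-0.16, [0, 0.0, 0.001], 0],
    [-0.14, [0, 0.0, 0.001], 0],
    [-0.14, [0, 0.0, 0.001], 0],
  ],
)

```text
time: 6.5
tool_pos: [0.5065, 0.2388, 0.1186]
tool_rot: [0.497, -0.503, 0.497, 0.503]
contact_force: [0.6, 0.3, -0.3]
gripper_width: 0.576
```

>>> play_rows(
  motion=[
    [-0.13, [0, 0.0, 0], 0],
    [-0.12, [0, 0.0, 0.0005], 0],
    [-0.11, [0, 0.0, 0.0005], 0],
    [-0.1, [0, 0.0, 0.0005], 0],
    [-0.1, [0, 0.0, 0.0005], 0],
  ],
)

```text
time: 7.0
tool_pos: [0.5066, 0.2383, 0.1191]
tool_rot: [0.497, -0.503, 0.497, 0.503]
contact_force: [-0.2, -0.0, -2.0]
gripper_width: 0.55
```

```bash
python3 chk.py w4
```

```text
7.0 [0.5066 0.2383 0.1191] [-0.21 -0.02 -1.97] [-0.03  0.02 -0.06] 46.74
[ 0.59 -0.07 -0.97]
```

View pics/w4.png

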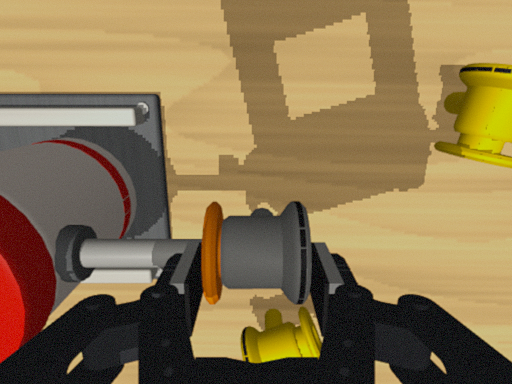

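The ring is fully in: orange at (212,252) sits against the grey body, and the opening is 46.7 mm. Now I'll firm up the grip.

>>> play_rows(
  motion=[
    [-0.07, [0, 0, 0], 0],
    [-0.04, [0, 0, 0], 0],
    [0.0, [0, 0, 0], 0],
    [0.1, [0, 0, 0], 0],
    [0.2, [0, 0, 0], 0],
  ],
)

```text
time: 7.55
tool_pos: [0.5068, 0.2384, 0.1197]
tool_rot: [-0.497, 0.503, -0.497, -0.503]
contact_force: [-1.2, -0.1, 1.9]
gripper_width: 0.527
```

>>> play_rows(
  motion=[
    [0.4, [0, 0, 0], 0],
    [0.7, [0, 0, 0], 0],
    [1, [0, 0, 0], 0],
    [1, [0, 0, 0], 0],
  ],
)

```text
time: 7.95
tool_pos: [0.5068, 0.2384, 0.1196]
tool_rot: [-0.497, 0.503, -0.497, -0.503]
contact_force: [-1.5, 0.1, 2.6]
gripper_width: 0.527
```

>>> play_rows(
  motion=[
    [1, [0, 0.001, 0.0005], 0],
    [1, [0, 0.002, 0.001], 0],
    [1, [0, 0.004, 0.001], 0],
    [1, [0, 0.006, 0.001], 0],
    [1, [0, 0.008, 0.001], 0],
  ],
)

```text
time: 8.45
tool_pos: [0.5065, 0.2465, 0.1199]
tool_rot: [0.497, -0.503, 0.497, 0.503]
contact_force: [-0.4, -0.5, -1.1]
gripper_width: 0.525
```

Drawing freely, with forces of about 1 N.

>>> play_rows(
  motion=[
    [1, [0, 0.005, 0], 0],
    [1, [0, 0.01, 0], 0],
    [1, [0, 0.015, 0], 0],
    [1, [-0.0003, 0.02, 0], 0],
    [1, [-0.0003, 0.025, 0], 0],
  ],
)

```text
time: 8.95
tool_pos: [0.5064, 0.2719, 0.1203]
tool_rot: [0.497, -0.503, 0.497, 0.503]
contact_force: [0.6, -0.1, -1.7]
gripper_width: 0.529
```

>>> play_rows(
  motion=[
    [1, [0, 0.006, 0], 0],
    [1, [0, 0.012, 0], 0],
    [1, [0, 0.018, 0], 0],
    [1, [-0.0003, 0.024, 0], 0],
    [1, [-0.0003, 0.03, 0], 0],
  ],
)

```text
time: 9.45
tool_pos: [0.5061, 0.3018, 0.1203]
tool_rot: [0.497, -0.503, 0.497, 0.503]
contact_force: [0.0, 0.4, -1.3]
gripper_width: 0.524
```

```bash
python3 chk.py w5
```

```text
9.45 [0.5061 0.3018 0.1203] [ 0.01  0.43 -1.26] [ 0.    0.01 -0.05] 44.57
[-0.33  1.08 -2.45]
```

View pics/w5.png

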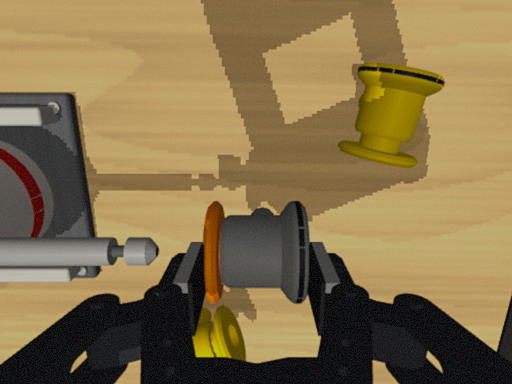

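The coupling is off and held. The bare tube end with its groove shows at (130,250), and the coupling with ring in at (255,250). I'll measure its pose in the hand.

```bash
cat > hand.py <<'E'
from h import *
from scipy.spatial.transform import Rotation as Ro
def inhand():
    s=state();q=s["tool_rot"];R=Ro.from_quat([*q[1:],q[0]]).as_matrix();T=s["tool_pos"]
    i=cams.camera_info("wrist");p,d=cams.grab_frame("wrist");W=cloud("wrist",d,i);W[d==0]=np.nan
    z=R[:,2]*np.sign(R[1,2]); yax=z/np.linalg.norm(z); xax=np.cross(yax,[0,0,1])
    L=np.stack([(W-T)@xax,(W-T)@yax,W[...,2]-T[2]],-1)
    m=(abs(L[...,1])<.03)&(abs(L[...,0])<.035)&(L[...,2]>-.06)&(L[...,2]<.03)
    P=L[m]; c=p[m]
    for y in np.arange(-.03,.028,.004):
        q=P[(P[:,1]>=y)&(P[:,1]<y+.004)&(P[:,2]>-.02)]
        if len(q)>20: print(round(y,3),len(q),"x",np.percentile(q[:,0],[1,99]).round(4),"mid",np.percentile(q[:,0],[1,99]).mean().round(4),"ztop",np.percentile(q[:,2],98).round(4))
    # body cylinder fit
    b=P[(P[:,1]>-.012)&(P[:,1]<.008)&(P[:,2]>-.02)]
    from scipy.optimize import least_squares
    f=lambda v:np.hypot(b[:,0]-v[0]-v[2]*b[:,1],(b[:,2]-v[1]-v[3]*b[:,1]))-.018
    r=least_squares(f,[0,-.01,0,0],loss="soft_l1",f_scale=.001);print("axis x0,z0 rel TCP, slopes",r.x.round(4),"rms",np.sqrt((r.fun**2).mean()).round(4))
inhand()
print(state()["tool_pos"],state()["contact_force"])
E
python3 hand.py
```

```text
-0.03 194 x [-0.0118 -0.0105] mid -0.0112 ztop 0.0297
-0.026 744 x [-0.0212  0.0133] mid -0.0039 ztop 0.0296
-0.022 966 x [-0.0231  0.0196] mid -0.0018 ztop 0.0146
-0.018 867 x [-0.021  0.022] mid 0.0005 ztop 0.0125
-0.014 625 x [-0.0163  0.0141] mid -0.0011 ztop 0.0079
-0.01 630 x [-0.0163  0.0141] mid -0.0011 ztop 0.0079
-0.006 630 x [-0.0164  0.0143] mid -0.001 ztop 0.008
-0.002 647 x [-0.0162  0.0141] mid -0.0011 ztop 0.0078
0.002 642 x [-0.0163  0.0141] mid -0.0011 ztop 0.0079
0.006 636 x [-0.0164  0.0139] mid -0.0012 ztop 0.0082
0.01 763 x [-0.0188  0.0163] mid -0.0013 ztop 0.0106
0.014 986 x [-0.0228  0.0188] mid -0.002 ztop 0.0144
0.018 900 x [-0.0235  0.0187] mid -0.0024 ztop 0.0151
0.022 781 x [-0.0215  0.0142] mid -0.0037 ztop 0.0297
0.026 211 x [-0.0117 -0.0105] mid -0.0111 ztop 0.0297
axis x0,z0 rel TCP, slopes [ 0.0017 -0.0107 -0.0024  0.0052] rms 0.0005
[0.50607569 0.30206753 0.1203359 ] [-0.79066783 -0.38242953 -1.73079772]
```

>>> play_rows(
  motion=[
    [1, [0, 0.008, 0], 0],
    [1, [0, 0.015, 0.02], 0],
    [1, [0, 0.02, 0.05], 0],
    [1, [0, 0.02, 0.08], 0],
    [1, [0, 0.02, 0.12], 0],
  ],
)

```text
time: 10.05
tool_pos: [0.5051, 0.3212, 0.2395]
tool_rot: [0.496, -0.503, 0.498, 0.504]
contact_force: [0.4, 0.3, -2.2]
gripper_width: 0.525
```

>>> play_rows(
  motion=[
    [1, [0, -0.01, 0.03], 0],
    [1, [0.01, -0.04, 0.03], 0.03],
    [1, [0.02, -0.08, 0.03], 0.06],
    [1, [0.03, -0.12, 0.03], 0.1],
    [1, [0.04, -0.16, 0.03], 0.133],
  ],
)

```text
time: 10.55
tool_pos: [0.5463, 0.1602, 0.2705]
tool_rot: [-0.462, 0.536, -0.462, -0.535]
contact_force: [0.2, 0.5, -2.1]
gripper_width: 0.528
```

>>> play_rows(
  motion=[
    [1, [0, -0.04, 0], 0],
    [1, [0, -0.08, 0], 0],
    [1, [0, -0.12, 0], 0],
    [1, [0, -0.15, 0], 0],
    [1, [0, -0.17, 0], 0],
  ],
)

```text
time: 11.05
tool_pos: [0.546, -0.0107, 0.2704]
tool_rot: [-0.463, 0.535, -0.463, -0.534]
contact_force: [-0.6, 1.1, -2.0]
gripper_width: 0.528
```

>>> play_rows(
  motion=[
    [1, [0, -0.02, -0.03], 0],
    [1, [0, -0.02, -0.06], 0],
    [1, [0, -0.02, -0.06], 0],
    [1, [0, -0.02, -0.06], 0],
  ],
)

```text
time: 11.45
tool_pos: [0.5459, -0.0284, 0.2102]
tool_rot: [0.462, -0.535, 0.463, 0.535]
contact_force: [0.1, -0.2, -1.2]
gripper_width: 0.528
```

```bash
python3 chk.py w6; python3 hand.py|tail -2
```

```text
11.45 [ 0.5459 -0.0284  0.2102] [ 0.07 -0.22 -1.19] [-0.02 -0.01 -0.04] 44.86
[ 0.98  0.89 -0.8 ]
axis x0,z0 rel TCP, slopes [ 0.0017 -0.0107 -0.0008  0.0004] rms 0.0005
[ 0.54722351 -0.02840178  0.21250638] [ 0.31821094 -0.1307382  -1.02880021]
```

View pics/w6.png

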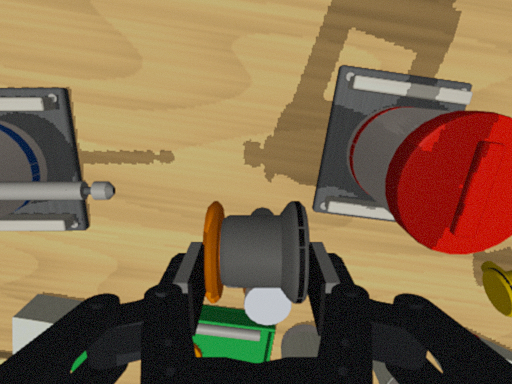

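```bash
cat > tube.py <<'E'
from h import *
from scipy.spatial.transform import Rotation as Ro
from scipy.optimize import least_squares
def tube(y1):
    s=state();q=s["tool_rot"];R=Ro.from_quat([*q[1:],q[0]]).as_matrix();T=s["tool_pos"]
    i=cams.camera_info("wrist");p,d=cams.grab_frame("wrist");W=cloud("wrist",d,i);W[d==0]=np.nan
    z=R[:,2]*np.sign(R[1,2]);print("T",T.round(4),"tool yaw",np.arctan2(-z[0],z[1]).round(4), "tilt",z[2].round(4))
    m=(W[...,2]>.105)&(W[...,2]<.125)&(W[...,0]>.53)&(W[...,0]<.60)&(W[...,1]<y1)&(W[...,1]>-.22)
    P=W[m];print(len(P),P[:,1].min(),P[:,1].max())
    b=P[P[:,1]<P[:,1].max()-.026]
    f=lambda v:np.hypot(b[:,0]-v[0]-v[2]*(b[:,1]+.13),(b[:,2]-v[1]-v[3]*(b[:,1]+.13)))-.007
    r=least_squares(f,[.556,.11,-.145,0],loss="soft_l1",f_scale=.001);print("x,z at y=-.13, slopes",r.x.round(4),np.sqrt((r.fun**2).mean()).round(4))
    v=r.x
    ax=T+np.array([np.cos(0),0,0])*.0017
    print("tube x at TCP y:",(v[0]+v[2]*(T[1]+.13)).round(4),"coupling axis x now",ax[0].round(4),"z",(T[2]-.0107).round(4))
tube(-.06)
E
python3 tube.py
```

```text
T [ 0.5472 -0.0284  0.2125] tool yaw 0.1459 tilt -0.001
2056 -0.21844300905595282 -0.1334610825252956
x,z at y=-.13, slopes [ 0.557   0.1104 -0.1465 -0.004 ] 0.0006
tube x at TCP y: 0.5421 coupling axis x now 0.5489 z 0.2018
```

>>> play_rows(
  motion=[
    [1, [-0.0065, 0, -0.03], 0],
    [1, [-0.0065, 0, -0.06], 0],
    [1, [-0.0065, 0, -0.08], 0],
    [1, [-0.0065, 0, -0.091], 0],
    [1, [-0.0065, 0, -0.091], 0],
  ],
)

```text
time: 12.1
tool_pos: [0.5393, -0.0283, 0.1188]
tool_rot: [0.462, -0.535, 0.463, 0.535]
contact_force: [-0.0, 0.4, -1.8]
gripper_width: 0.522
```

>>> play_rows(
  motion=[
    [1, [0, 0, 0], 0],
    [1, [0, 0, 0], 0],
    [1, [0, 0, 0], 0],
  ],
)

```text
time: 12.4
tool_pos: [0.5407, -0.0288, 0.121]
tool_rot: [-0.463, 0.536, -0.462, -0.534]
contact_force: [-0.5, 0.9, -0.8]
gripper_width: 0.53
```

```bash
python3 tube.py; python3 hand.py|tail -2;python3 chk.py w7
```

```text
T [ 0.5407 -0.0288  0.121 ] tool yaw 0.1453 tilt -0.0009
1170 -0.15742330057262535 -0.133014572083474
x,z at y=-.13, slopes [ 0.556  0.11  -0.145  0.   ] nan
tube x at TCP y: 0.5413 coupling axis x now 0.5424 z 0.1103
axis x0,z0 rel TCP, slopes [ 0.0018 -0.0107  0.0022 -0.0007] rms 0.0005
[ 0.54022399 -0.02878847  0.12033099] [ 0.09692436 -0.98005466 -1.61633896]
12.5 [ 0.5402 -0.0288  0.1203] [ 0.1  -0.98 -1.62] [-0.   -0.04 -0.01] 44.82
[ 0.46  0.98 -1.65]tube.py:12: RuntimeWarning: Mean of empty slice.
  r=least_squares(f,[.556,.11,-.145,0],loss="soft_l1",f_scale=.001);print("x,z at y=-.13, slopes",r.x.round(4),np.sqrt((r.fun**2).mean()).round(4))
  ret = ret.dtype.type(ret / rcount)
```

View pics/w7.png

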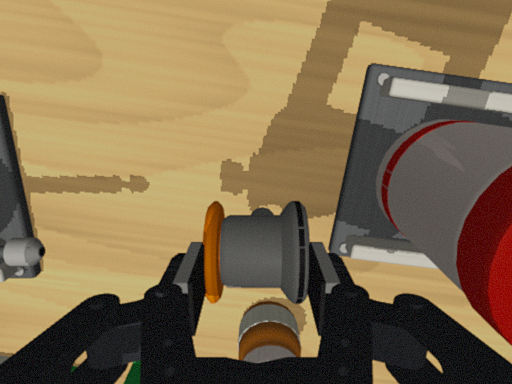

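>>> play_rows(
  motion=[
    [1, [0.0025, -0.0175, 0], 0],
    [1, [0.0051, -0.035, 0], 0],
    [1, [0.0073, -0.05, 0], 0],
    [1, [0.0094, -0.0643, 0], 0],
    [1, [0.0094, -0.0643, 0], 0],
  ],
)

```text
time: 13.05
tool_pos: [0.5493, -0.0946, 0.1195]
tool_rot: [-0.463, 0.535, -0.463, -0.534]
contact_force: [-0.1, 0.3, -1.5]
gripper_width: 0.523
```

>>> play_rows(
  motion=[
    [1, [0, 0, 0], 0],
    [1, [0, 0, 0], 0],
  ],
)

```text
time: 13.25
tool_pos: [0.5489, -0.0925, 0.1191]
tool_rot: [0.462, -0.535, 0.462, 0.535]
contact_force: [0.3, -0.2, -1.2]
gripper_width: 0.527
```

```bash
cat >> tube.py <<'E'
E
sed -i 's/^tube(-.06)/import sys\ntube(float(sys.argv[1]))/' tube.py; python3 tube.py -.122; python3 chk.py w8
```

```text
T [ 0.5489 -0.0925  0.1191] tool yaw 0.1454 tilt 0.0005
4689 -0.21740666171299186 -0.13368865725419019
x,z at y=-.13, slopes [ 0.5569  0.1103 -0.148  -0.0014] 0.0005
tube x at TCP y: 0.5513 coupling axis x now 0.5506 z 0.1084
13.3 [ 0.5489 -0.0924  0.1192] [ 0.13 -0.   -1.3 ] [ 0.01  0.04 -0.01] 44.44
[ 0.19  0.05 -1.05]
```

View pics/w8.png

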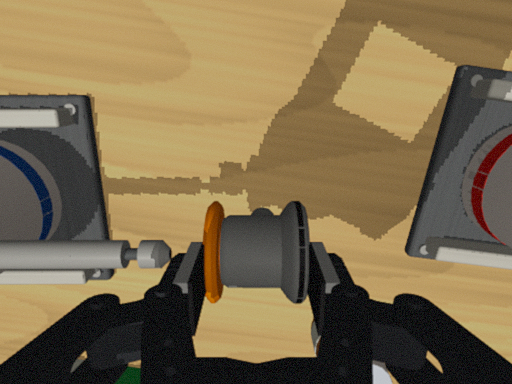

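>>> play_rows(
  motion=[
    [1, [0.0012, -0.004, 0.0015], 0],
    [1, [0.0018, -0.008, 0.0015], 0],
    [1, [0.0023, -0.012, 0.0015], 0],
    [1, [0.0027, -0.015, 0.0015], 0],
    [1, [0.0031, -0.018, 0.0015], 0],
  ],
)

```text
time: 13.85
tool_pos: [0.5521, -0.1113, 0.1208]
tool_rot: [0.462, -0.535, 0.462, 0.535]
contact_force: [1.0, -1.0, -1.2]
gripper_width: 0.523
```

```bash
python3 tube.py -.135; python3 chk.py w9
```

```text
T [ 0.5521 -0.1113  0.1208] tool yaw 0.145 tilt 0.0001
4334 -0.2199974695633281 -0.13500594224834422
x,z at y=-.13, slopes [ 0.5568  0.1103 -0.1489 -0.0024] 0.0005
tube x at TCP y: 0.554 coupling axis x now 0.5538 z 0.1101
13.9 [ 0.5522 -0.1117  0.1208] [ 0.25 -1.03 -1.35] [-0.02  0.03 -0.01] 44.45
[ 0.21  0.54 -0.9 ]
```

View pics/w9.png

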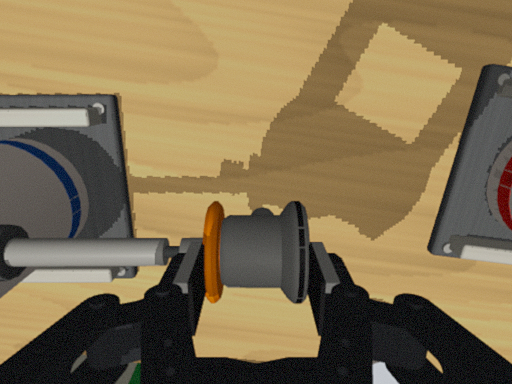

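The tube's head is inside the ring at (190,252), and the axes agree to 0.2 mm. I'll continue slowly.

>>> play_rows(
  motion=[
    [1, [0.0005, -0.003, 0], 0],
    [1, [0.0009, -0.006, 0], 0],
    [1, [0.0013, -0.009, 0], 0],
    [1, [0.0018, -0.012, 0], 0],
    [1, [0.0022, -0.015, 0], 0],
  ],
)

```text
time: 14.45
tool_pos: [0.5543, -0.1263, 0.1208]
tool_rot: [0.462, -0.535, 0.462, 0.535]
contact_force: [0.4, 0.2, -2.0]
gripper_width: 0.524
```

>>> play_rows(
  motion=[
    [1, [0.0003, -0.002, 0], 0],
    [1, [0.0006, -0.004, 0], 0],
    [1, [0.0009, -0.006, 0], 0],
    [1, [0.0012, -0.008, 0], 0],
    [1, [0.0015, -0.01, 0], 0],
  ],
)

```text
time: 14.95
tool_pos: [0.5558, -0.1361, 0.1208]
tool_rot: [0.462, -0.535, 0.462, 0.535]
contact_force: [-0.3, -0.2, -1.0]
gripper_width: 0.523
```

>>> play_rows(
  motion=[
    [1, [0.0002, -0.001, 0], 0],
    [1, [0.0003, -0.002, 0], 0],
    [1, [0.0004, -0.003, 0], 0],
    [1, [0.0006, -0.004, 0], 0],
    [1, [0.0007, -0.005, 0], 0],
  ],
)

```text
time: 15.45
tool_pos: [0.5565, -0.141, 0.1208]
tool_rot: [0.462, -0.535, 0.462, 0.535]
contact_force: [0.4, 1.0, -1.5]
gripper_width: 0.523
```

>>> play_rows(
  motion=[
    [1, [0.0001, -0.0005, 0], 0],
    [1, [0.0002, -0.001, 0], 0],
    [1, [0.0002, -0.0015, 0], 0],
    [1, [0.0003, -0.002, 0], 0],
    [1, [0.0003, -0.002, 0], 0],
  ],
)

```text
time: 15.95
tool_pos: [0.5568, -0.143, 0.1208]
tool_rot: [-0.462, 0.535, -0.462, -0.535]
contact_force: [-0.6, 0.2, -1.0]
gripper_width: 0.527
```

>>> play_rows(
  motion=[
    [1, [0.0001, -0.0005, 0], 0],
    [1, [0.0002, -0.001, 0], 0],
    [1, [0.0002, -0.0015, 0], 0],
    [1, [0.0003, -0.002, 0], 0],
    [1, [0.0003, -0.002, 0], 0],
  ],
)

```text
time: 16.45
tool_pos: [0.5571, -0.1451, 0.1208]
tool_rot: [-0.462, 0.535, -0.462, -0.535]
contact_force: [0.2, 0.0, -1.4]
gripper_width: 0.527
```

>>> play_rows(
  motion=[
    [1, [0.0001, -0.0005, 0], 0],
    [1, [0.0002, -0.001, 0], 0],
    [1, [0.0002, -0.0015, 0], 0],
    [1, [0.0003, -0.002, 0], 0],
    [1, [0.0003, -0.002, 0], 0],
  ],
)

```text
time: 16.95
tool_pos: [0.5574, -0.147, 0.1208]
tool_rot: [-0.462, 0.535, -0.462, -0.535]
contact_force: [0.3, -0.6, -1.8]
gripper_width: 0.523
```

>>> play_rows(
  motion=[
    [1, [0.0001, -0.0005, 0], 0],
    [1, [0.0002, -0.001, 0], 0],
    [1, [0.0002, -0.001, 0], 0],
  ],
)

```text
time: 17.25
tool_pos: [0.5576, -0.148, 0.1208]
tool_rot: [-0.462, 0.535, -0.462, -0.535]
contact_force: [-0.7, 0.1, -1.7]
gripper_width: 0.527
```

>>> play_rows(
  motion=[
    [1, [0.0001, -0.0005, 0], 0],
    [1, [0.0002, -0.001, 0], 0],
    [1, [0.0002, -0.001, 0], 0],
  ],
)

```text
time: 17.55
tool_pos: [0.5578, -0.149, 0.1208]
tool_rot: [-0.462, 0.535, -0.462, -0.535]
contact_force: [0.3, 0.2, -0.9]
gripper_width: 0.525
```

>>> play_rows(
  motion=[
    [1, [0.0001, -0.0005, 0], 0],
    [1, [0.0002, -0.001, 0], 0],
    [1, [0.0002, -0.001, 0], 0],
  ],
)

```text
time: 17.85
tool_pos: [0.558, -0.1499, 0.1208]
tool_rot: [0.462, -0.535, 0.462, 0.535]
contact_force: [0.2, 0.4, -1.7]
gripper_width: 0.525
```

>>> play_rows(
  motion=[
    [1, [0.0001, -0.0005, 0], 0],
    [1, [0.0002, -0.001, 0], 0],
    [1, [0.0002, -0.001, 0], 0],
  ],
)

```text
time: 18.15
tool_pos: [0.558, -0.15, 0.1207]
tool_rot: [0.463, -0.534, 0.462, 0.536]
contact_force: [-0.9, 4.3, -0.2]
gripper_width: 0.526
```

>>> play_rows(
  motion=[
    [1, [0.0001, -0.0005, 0], 0],
    [1, [0.0002, -0.001, 0], 0],
    [1, [0.0002, -0.001, 0], 0],
  ],
)

```text
time: 18.45
tool_pos: [0.5581, -0.1502, 0.1206]
tool_rot: [0.463, -0.534, 0.462, 0.536]
contact_force: [-1.9, 7.0, 1.2]
gripper_width: 0.524
```

The stop is felt at TCP y = -0.150 with 7 N and no further travel. I'll ease the grip slowly, following the back disc with the tool so the coupling stays home.

>>> play_rows(
  motion=[
    [0.5, [0, 0, 0], 0],
    [0.2, [0, 0, 0], 0],
    [0.05, [0, 0, 0], 0],
    [0.0, [0, 0, 0], 0],
    [-0.04, [0, 0, 0], 0],
  ],
)

```text
time: 18.95
tool_pos: [0.558, -0.1502, 0.1206]
tool_rot: [0.463, -0.534, 0.462, 0.536]
contact_force: [-1.5, 7.5, 0.8]
gripper_width: 0.525
```

>>> play_rows(
  motion=[
    [-0.06, [0, -0.0002, 0], 0],
    [-0.08, [0, -0.0005, -0.0003], 0],
    [-0.1, [0.0001, -0.0009, -0.0006], 0],
    [-0.1, [0.0001, -0.0009, -0.0006], 0],
  ],
)

```text
time: 19.35
tool_pos: [0.5581, -0.1505, 0.12]
tool_rot: [0.463, -0.533, 0.461, 0.537]
contact_force: [-2.6, 9.0, 1.7]
gripper_width: 0.547
```

>>> play_rows(
  motion=[
    [-0.12, [0, -0.0003, -0.0003], 0],
    [-0.14, [0.0001, -0.0006, -0.0005], 0],
    [-0.16, [0.0001, -0.0009, -0.0008], 0],
    [-0.16, [0.0001, -0.0009, -0.0008], 0],
  ],
)

```text
time: 19.75
tool_pos: [0.5583, -0.1517, 0.1195]
tool_rot: [0.463, -0.534, 0.461, 0.536]
contact_force: [-3.0, 8.6, 2.8]
gripper_width: 0.579
```

>>> play_rows(
  motion=[
    [-0.18, [0, -0.0003, -0.0003], 0],
    [-0.2, [0.0001, -0.0006, -0.0005], 0],
    [-0.22, [0.0001, -0.0009, -0.0008], 0],
    [-0.22, [0.0001, -0.0009, -0.0008], 0],
  ],
)

```text
time: 20.15
tool_pos: [0.5585, -0.1529, 0.119]
tool_rot: [0.463, -0.534, 0.462, 0.536]
contact_force: [-2.7, 8.2, 2.7]
gripper_width: 0.613
```

>>> play_rows(
  motion=[
    [-0.24, [0.0, -0.0004, 0], 0],
    [-0.26, [0.0, -0.0008, 0], 0],
    [-0.28, [0.0, -0.0012, 0], 0],
    [-0.3, [0.0, -0.0016, 0], 0],
    [-0.3, [0.0, -0.0016, 0], 0],
  ],
)

```text
time: 20.65
tool_pos: [0.5588, -0.155, 0.1187]
tool_rot: [0.463, -0.534, 0.462, 0.536]
contact_force: [-1.6, 7.3, 0.2]
gripper_width: 0.651
```

```bash
python3 chk.py w10
```

```text
20.65 [ 0.5588 -0.155   0.1187] [-1.59  7.35  0.24] [1.09 0.13 0.02] 55.3
[ 0.22  5.95 -0.12]
```

View pics/w10.png

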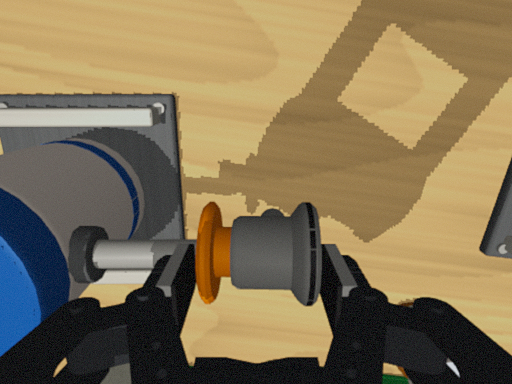

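The ring has sprung out: orange at (208,252), with its sleeve visible again. I'll open fully and lift away.

>>> play_rows(
  motion=[
    [-0.35, [0, 0, 0], 0],
    [-0.42, [0, 0.001, 0], 0],
    [-0.5, [-0.0005, 0.003, 0], 0],
    [-0.65, [-0.001, 0.005, 0], 0],
    [-0.8, [-0.001, 0.006, 0], 0],
  ],
)

```text
time: 21.2
tool_pos: [0.5578, -0.1504, 0.1188]
tool_rot: [-0.462, 0.535, -0.462, -0.535]
contact_force: [-0.1, -0.6, 0.4]
gripper_width: 0.906
```

>>> play_rows(
  motion=[
    [-1, [0, 0, 0], 0],
    [-1, [0, 0, 0], 0],
    [-1, [0, 0, 0.005], 0],
    [-1, [0, 0, 0.015], 0],
    [-1, [0, 0, 0.03], 0],
  ],
)

```text
time: 21.7
tool_pos: [0.5573, -0.1502, 0.1489]
tool_rot: [0.462, -0.535, 0.463, 0.535]
contact_force: [-0.5, 0.2, 0.4]
gripper_width: 0.999
```

>>> play_rows(
  motion=[
    [-1, [0, 0, 0.03], 0],
    [-1, [0, 0, 0.06], 0],
    [-1, [0, 0, 0.08], 0],
    [-1, [0, 0, 0.08], 0],
    [-1, [0, 0, 0.08], 0],
  ],
)

```text
time: 22.2
tool_pos: [0.558, -0.1504, 0.2295]
tool_rot: [-0.463, 0.536, -0.462, -0.534]
contact_force: [-0.5, 0.0, 0.3]
gripper_width: 0.999
```

```bash
cat > fin.py <<'E'
from h import *
from scipy.optimize import least_squares
s=state();print(s["time"],s["tool_pos"],s["contact_force"].round(2))
i=cams.camera_info("wrist");p,d=cams.grab_frame("wrist");cv2.imwrite("pics/w11.png",p[:,:,::-1])
W=cloud("wrist",d,i);W[d==0]=np.nan
u=np.array([-.145,.9894,0]);n=np.array([.9894,.145,0]);O=np.array([.578,-.282,0])
L=np.stack([(W-O)@n,(W-O)@u,W[...,2]],-1)
P=L[(abs(L[...,0])<.035)&(L[...,1]>.06)&(L[...,1]<.18)&(L[...,2]>.09)&(L[...,2]<.15)]
for y in np.arange(0.09,0.17,0.003):
    q=P[(P[:,1]>=y)&(P[:,1]<y+.003)]
    if len(q):print(round(y,3),len(q),np.percentile(q[:,0],[1,99]).round(4),np.percentile(q[:,2],98).round(4))
def ax(b,r0):
    f=lambda v:np.hypot(b[:,0]-v[0]-v[2]*(b[:,1]-.13),b[:,2]-v[1]-v[3]*(b[:,1]-.13))-r0
    return least_squares(f,[0,.11,0,0],loss="soft_l1",f_scale=.001).x.round(4)
print("tube",ax(P[(P[:,1]<.098)],.007));print("body",ax(P[(P[:,1]>.122)&(P[:,1]<.142)],.018))
D=P[P[:,2]>.13];print("disc/ring y",np.percentile(D[:,1],[0,.5,99.5,100]).round(4))
o=(p[...,0]>150)&(p[...,1]<140)&(p[...,2]<70);
q=L[o&(abs(L[...,0])<.035)&(L[...,1]>.08)&(L[...,1]<.18)&(L[...,2]>.1)];print("orange y",np.percentile(q[:,1],[1,50,99]).round(4))
p,d=cams.grab_frame("scene");cv2.imwrite("pics/s11.png",cv2.resize(p[130:260,80:240,::-1],None,fx=4.5,fy=4.5,interpolation=cv2.INTER_CUBIC))
E
python3 fin.py
```

```text
22.2 [ 0.55798464 -0.15041386  0.22952943] [-0.54  0.04  0.28]
0.09 64 [-0.0057  0.0065] 0.1181
0.093 66 [-0.0056  0.0067] 0.1179
0.096 67 [-0.0056  0.0063] 0.1184
0.099 49 [-0.0055  0.0063] 0.1183
0.102 118 [-0.0226  0.0191] 0.1341
0.105 255 [-0.0233  0.0226] 0.1343
0.108 293 [-0.0216  0.0218] 0.1329
0.111 109 [-0.0111  0.0124] 0.1224
0.114 107 [-0.0112  0.0127] 0.1223
0.117 157 [-0.0158  0.0153] 0.1272
0.12 173 [-0.0166  0.0157] 0.128
0.123 176 [-0.0167  0.0161] 0.1276
0.126 176 [-0.0168  0.016 ] 0.1275
0.129 174 [-0.0168  0.0158] 0.1278
0.132 176 [-0.0167  0.016 ] 0.1277
0.135 155 [-0.0165  0.0157] 0.1274
0.138 160 [-0.0168  0.0161] 0.1276
0.141 168 [-0.0169  0.0159] 0.1275
0.144 210 [-0.0185  0.0179] 0.1297
0.147 246 [-0.0223  0.021 ] 0.1334
0.15 248 [-0.0236  0.0226] 0.1345
0.153 235 [-0.0235  0.0219] 0.1348
0.156 61 [-0.0222  0.0195] 0.1334
tube [ 0.0013  0.1103 -0.0041 -0.0004]
body [ 0.0012  0.109   0.0084 -0.0096]
disc/ring y [0.103  0.1034 0.1568 0.1569]
orange y [0.1032 0.1086 0.1162]
```

View pics/w11.png

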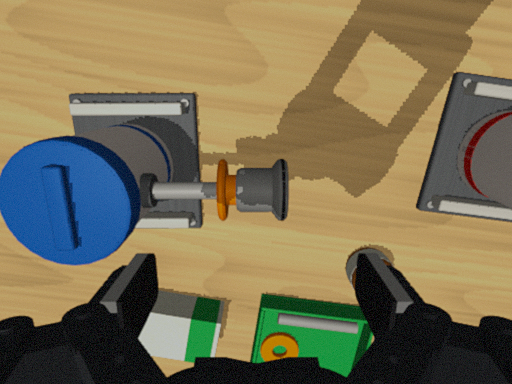

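View pics/s11.png

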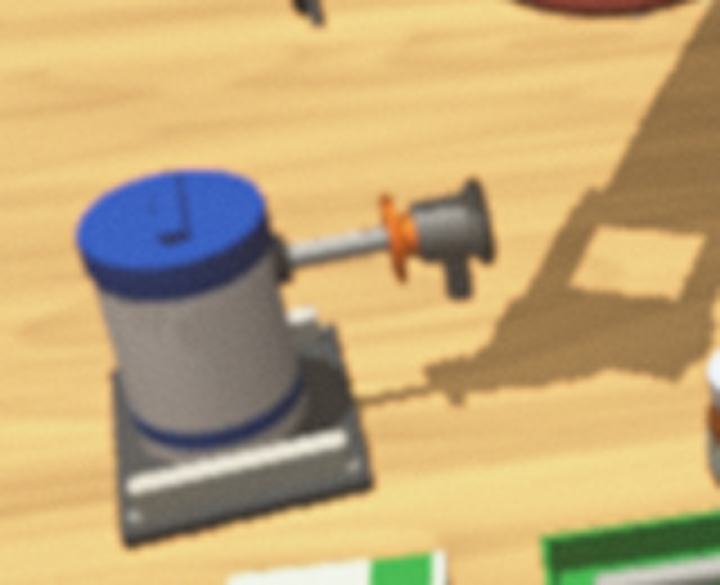

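The wrist view shows the coupling at (260,190) on the blue filter's tube. Ring face to disc back measures about 53.7 mm, so the ring is out, and the scene view shows the spout pointing down. The gripper is clear, so I'm handing in.

```bash
python3 -c "
from h import *
print(workorder.job_done(),state()['time'])"
```

```text
the job is handed in; nothing more can be done
the job is handed in; nothing more can be done
```

The coupling is now on the blue-capped filter's tube, let go with its ring sprung out and its spout pointing down. The job was handed in at about 22 s of the 66 s allowed; no verdict came back.

- **Removal:** I pressed the ring in slowly, clamped it, and drew the coupling off the red-capped filter's tube. Forces read while it slid off were 2 N or less. The highest side force read while pressing the ring was about 8 N.
- **Fitting:** I pushed it onto the fresh tube until the stop was felt at about 7 N. I then eased the grip while following the back disc, at no more than about 9 N along the tube, so it stayed home, and lifted the open gripper clear.

**Last checks (wrist camera):**
- **Ring:** ring face to back of disc is about 53.7 mm, against 54 mm for fully out. That is about 0.3 mm of ring travel.
- **Position along the tube:** the coupling's origin is at y ≈ 0.149 m in the fresh filter's frame.
- **Alignment:** it is within about 1.5 mm of the tube's axis, and the tilt is about 0.01 rad.

No check failed or disagreed. I did not re-measure the bystanders, but no unexpected contact force showed up during the moves.

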